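Select the yellow-lidded oil sample and start the tester

ROBOT

A 6-joint arm with a two-finger parallel gripper is mounted at the origin on the work surface. World frame = base frame: x ahead of the robot, y to its left, z up, the work surface at z = 0. Lengths are in m, angles in rad, forces in N, time in s.
With the tool pointing down it reaches from about 0.225 to 0.875 m from the base axis. Payload 3.4 kg.
Tool frame: the origin (TCP) lies between the finger pads; the fingertips stand 19 mm ahead of it and the grasp point (between the pads) is the TCP; z points along the fingers, y is the line along which they close (so a half turn about z gives the same grasp; the last joint's range is limited). The gripper opens to 85 mm and grips with 20 to 120 N. Pads are 22 mm wide; open, the fingers measure 114 mm over their backs; the gripper's body (76 mm by 85 mm) begins 54 mm behind the grasp point. The pads swing forward as they close: fully open they stand 13 mm farther back than shut.
Start: joints at [1.068, 0.276, 1.505, -0, 1.361, -0.121], TCP at [0.214, 0.534, 0.25] pointing down, gripper open.
Joint ranges: [-2.89, 2.89], [-0.75, 2.08], [0.22, 2.7], [-1.18, 4.32], [0.11, 2.71], [-2.7, 2.7]. Speed limits (rad/s): [2.57, 2.57, 3.14, 3.14, 3.14, 3.14].

INTERFACE

Orientations are given as a unit quaternion [w, x, y, z].
In Python, from rig import get_state, imaging, ticket gives the robot as it stands. The module is installed in compiled form; this text tells all that it offers.
- The arm moves only by the shell command python3 -m inch 'ROWS' [FORCE]. ROWS is JSON, a list of rows, each an object with "claw": the opening, from -1 (shut) to 1 (fully open); "travel": the shift along the world's x, y, z in units of 200 mm (1.0 is 200 mm), a list of three; "turn": the turn about the world's z in units of 180 degrees (1.0 is 180 degrees). A call has 1 to 5 rows; each row is the pose to reach, as a shift and turn from the pose commanded when the call began, turning the shorter way round; what a row does not reach only later rows make up. A row lasts 1/10 s, in which the tool goes at most 50 mm and 8.59 degrees, less where a joint would pass 70% of its speed; a pose out of reach is approached as far as the arm can. A call with a number of a shift or a turn outside -1 to 1 is refused whole. A call with a gripper value outside its range is refused whole. The fingers move at their own pace and stop on an object; FORCE is the grip in N (left out, the last holds). Time passes only in rows, so rows that repeat a pose let the fingers close. It gives the time, the measured TCP pose, the force, the opening and the grip force at its end, in the units of the state.
- get_state(): the state, without advancing time (a new reading comes with each control period).
- imaging.get_image(name): name is "scene" or "side" or "wrist"; returns the picture (420x560x3 uint8, red, green, blue); there is no depth.
- imaging.camera_params(name): a dict with "camera_matrix" (3x3 intrinsics, pixels), "cam_to_world" (4x4, takes a point from camera to world coordinates); the wrist camera has in their place "T_tool_cam" (4x4, takes a point from camera to tool coordinates, whose origin is the TCP and whose axes are the flange's). Camera axes: x right, y down, z forward; pixel columns grow to the right and rows downward; lengths in m; the calibration is good to about 2 mm. A picture is of the moment at which its call begins: read the wrist's pose just before it. camera_params takes no time and is no camera call.
- ticket.sign_off(): hands the job in; it is judged then, once.
The state is a dict: "clock": time; "qpos": joint angles; "qd": joint speeds; "effort": joint torques, N m; "position": TCP position; "ee_rot": TCP orientation; "contact_force": force on the tool from outside, world axes, zero at the start; "moment": the same for the moment, N m; "width": finger opening in m; "gripper_force": force on a finger pad.
Only numpy, scipy, OpenCV 4.12 (cv2) and the standard library are available. Lean on these libraries where they do the work, as an engineer would, in place of code of your own. Each camera call takes 0.05 s, during which the arm holds its last target. There are 200 camera calls.

TASK

Tell the oil tester which sample to run: with the fingertips, lightly press the grey sampler key in front of the jar with the yellow lid and let it come back up, then lightly press the green start key on the control unit and withdraw. Give each of the two keys a short, gentle press, about half-way down; do not press any other key, and leave the jars and everything else on the bench where they stand.

Things in the scene. Friction and masses are not known exactly. Their poses are not given: they have to be found in the camera images.
- sampler: Fixed white slab with a blue foot band, 200 mm (x) by 280 mm (y) by 30 mm high: the sampler. Origin at the centre of its underside, x away from its row of keys towards the jars, y along the row. Three jar places (flat grey discs 62 mm across) lie on its top at x = +45 mm, y = +85 (left), 0 (middle), -85 mm (right). Each has its own grey round key, straight in front of it at x = -55 mm and the same y, joined to it by a short black mark.
- control: Fixed white box with a grey foot band, 130 mm (x) by 220 mm (y) by 40 mm high: the tester's control unit. Origin at the centre of its underside. Its top carries a dark display strip at x = +38 mm and a row of three round keys at x = -22 mm: green START at y = +70 mm, white rinse at y = 0, red stop at y = -70 mm.
- jar_yellow: Loose amber glass sample jar, 50 mm across and 62 mm high, with a yellow lid and a paper band; stands on one of the sampler's three places, any of the three, standing within 6 mm of the place's centre. Origin at the centre of its underside.
- jar_red: Loose amber glass sample jar, 50 mm across and 62 mm high, with a red lid and a paper band; stands on one of the sampler's three places, any of the three, standing within 6 mm of the place's centre. Origin at the centre of its underside.
- jar_blue: Loose amber glass sample jar, 50 mm across and 62 mm high, with a blue lid and a paper band; stands on one of the sampler's three places, any of the three, standing within 6 mm of the place's centre. Origin at the centre of its underside.
- key_left_top (a point): Centre of the top face of the grey key in front of the sampler's left jar place, a round push cap 28 mm across (up: 54 mm above the work surface, standing 12 mm out of its round black housing, which is 44 mm across); it moves down with the cap.
- key_left (a joint): Travel of the grey key in front of the sampler's left jar place, m: 0 up, 0.008 fully down; a spring returns it; it starts to move at about 2.4 N, 4 mm takes about 5.2 N and full travel about 8 N, then it is hard against its stop. It registers once pushed more than 3 mm down.
- key_middle_top (a point): Centre of the top face of the grey key in front of the sampler's middle jar place, a round push cap 28 mm across (up: 54 mm above the work surface, standing 12 mm out of its round black housing, which is 44 mm across); it moves down with the cap.
- key_middle (a joint): Travel of the grey key in front of the sampler's middle jar place, m: 0 up, 0.008 fully down; a spring returns it; it starts to move at about 2.4 N, 4 mm takes about 5.2 N and full travel about 8 N, then it is hard against its stop. It registers once pushed more than 3 mm down.
- key_right_top (a point): Centre of the top face of the grey key in front of the sampler's right jar place, a round push cap 28 mm across (up: 54 mm above the work surface, standing 12 mm out of its round black housing, which is 44 mm across); it moves down with the cap.
- key_right (a joint): Travel of the grey key in front of the sampler's right jar place, m: 0 up, 0.008 fully down; a spring returns it; it starts to move at about 2.4 N, 4 mm takes about 5.2 N and full travel about 8 N, then it is hard against its stop. It registers once pushed more than 3 mm down.
- key_start_top (a point): Centre of the top face of the green START key of the control unit, a round push cap 28 mm across (up: 64 mm above the work surface, standing 12 mm out of its round black housing, which is 44 mm across); it moves down with the cap.
- key_start (a joint): Travel of the green START key of the control unit, m: 0 up, 0.008 fully down; a spring returns it; it starts to move at about 2.4 N, 4 mm takes about 5.2 N and full travel about 8 N, then it is hard against its stop. It registers once pushed more than 3 mm down.
- key_rinse_top (a point): Centre of the top face of the white rinse key of the control unit, a round push cap 28 mm across (up: 64 mm above the work surface, standing 12 mm out of its round black housing, which is 44 mm across); it moves down with the cap.
- key_rinse (a joint): Travel of the white rinse key of the control unit, m: 0 up, 0.008 fully down; a spring returns it; it starts to move at about 2.4 N, 4 mm takes about 5.2 N and full travel about 8 N, then it is hard against its stop. It registers once pushed more than 3 mm down.
- key_stop_top (a point): Centre of the top face of the red stop key of the control unit, a round push cap 28 mm across (up: 64 mm above the work surface, standing 12 mm out of its round black housing, which is 44 mm across); it moves down with the cap.
- key_stop (a joint): Travel of the red stop key of the control unit, m: 0 up, 0.008 fully down; a spring returns it; it starts to move at about 2.4 N, 4 mm takes about 5.2 N and full travel about 8 N, then it is hard against its stop. It registers once pushed more than 3 mm down.
- oil_red: Loose red plastic oil bottle, 75 x 115 mm and 215 mm high, at the robot's right; a bystander. Origin at the centre of its underside.
- oil_gold: Loose gold plastic oil bottle, 75 x 115 mm and 215 mm high, at the robot's right; a bystander. Origin at the centre of its underside.
- beaker: Loose glass beaker, 70 mm across, 80 mm high, at the back; a bystander. Origin at the centre of its underside.
- spatula: Loose lab spatula 180 mm long lying at the back; a bystander. Origin on its underside.
- solvent: Loose amber bottle, 60 mm across, 130 mm high, blue cap, at the back; a bystander. Origin at the centre of its underside.

How it is judged:
By the outcome, as a careful person would: the job done as asked, in the order asked, and still so for the second after the job is handed in, with the robot touching nothing.
It also fails if it takes over 42 s, if anything falls off the work surface, if the arm or the gripper's body presses on something with over 40 N, if the wrist force passes 120 N, or if a joint passes its speed limit or range.

## Working session

There is one attempt and no reset: what is moved stays moved. The work goes in short steps, Python scripts to look and compute and a shell command to move; the robot and the scene stay as the last step left them, time stands still between calls to the robot, and variables do not carry over. Pictures are saved under pics/ and viewed, at most 10 in all, crops included, and the job is handed in when it is done.

```bash
mkdir -p pics; python3 - <<'E'
from rig import get_state, imaging
import cv2, numpy as np
s=get_state();print(s)
a=[imaging.get_image(n) for n in("scene","side")]
for n,i in zip(("scene","side"),a):
    cv2.imwrite(f"pics/{n}0.png",i[:,:,::-1])
    print(n,imaging.camera_params(n))
print(imaging.camera_params("wrist"))
E
```

```text
{'clock': 0.0, 'qpos': array([ 1.06800874e+00,  2.76613877e-01,  1.50616659e+00,  1.93923418e-05,
        1.36071578e+00, -1.21018018e-01]), 'qd': array([ 2.08502098e-05,  3.50529764e-04, -9.70645391e-04, -2.07444448e-03,
        2.74867025e-03,  1.58269604e-03]), 'effort': array([-3.43342814e-03, -4.16788709e+01, -2.45800495e+01, -5.93080986e-04,
        1.10024930e-02,  6.09719422e-06]), 'position': array([0.21398333, 0.5331477 , 0.2494156 ]), 'ee_rot': array([-3.01101897e-04,  1.89729594e-01,  9.81835921e-01, -9.02965141e-04]), 'contact_force': array([0.16600224, 0.43060117, 0.02180446]), 'moment': array([-0.01432141,  0.00969661, -0.03080793]), 'gripper_force': 0.0, 'width': 0.08526300685010499}
scene {'camera_matrix': array([[384.19777315,   0.        , 279.90496415],
       [  0.        , 384.19777315, 211.53475796],
       [  0.        ,   0.        ,   1.        ]]), 'cam_to_world': array([[-0.08574662,  0.64307141, -0.76099059,  1.43476161],
       [ 0.99631397,  0.05347011, -0.06707765, -0.02171622],
       [-0.00244547, -0.76393724, -0.64528591,  0.75251785],
       [ 0.  
[... 318 characters left out ...]
566658, -0.56734206,  0.80452734, -1.31280885],
       [-0.00806741, -0.81637851, -0.57746086,  0.93947539],
       [ 0.        ,  0.        ,  0.        ,  1.        ]])}
{'camera_matrix': array([[308.51237177,   0.        , 278.72075233],
       [  0.        , 308.51237177, 208.22817141],
       [  0.        ,   0.        ,   1.        ]]), 'T_tool_cam': array([[ 8.25280445e-04, -9.49603667e-01, -3.13452060e-01,
         7.97581788e-02],
       [ 9.99999110e-01,  1.11230944e-03, -7.36869975e-04,
         1.60073165e-03],
       [ 1.04839012e-03, -3.13451172e-01,  9.49603740e-01,
        -1.23372488e-01],
       [ 0.00000000e+00,  0.00000000e+00,  0.00000000e+00,
         1.00000000e+00]])}
```

View pics/scene0.png

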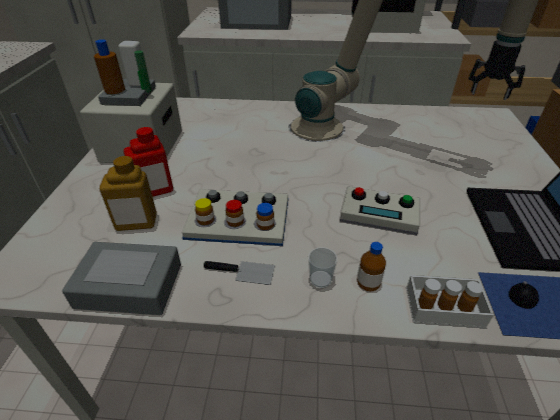

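View pics/side0.png

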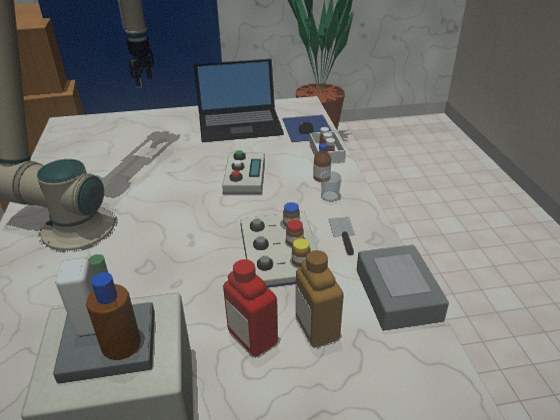

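Scene: yellow-lid jar is leftmost at (204,207), so it is on the sampler's right place; its key is at about (213,194). The green key is at (407,201). In the side view the same two keys are at about (264,262) and (239,155). I'll triangulate both.

```bash
cat > h.py <<'E'
import numpy as np, cv2
from scipy.spatial.transform import Rotation as R
from rig import get_state, imaging
def cam(n,s=None):
    p=imaging.camera_params(n)
    if n!="wrist": return p["camera_matrix"],p["cam_to_world"]
    T=np.eye(4);T[:3,:3]=R.from_quat(np.roll(s["ee_rot"],-1)).as_matrix();T[:3,3]=s["position"]
    return p["camera_matrix"],T@p["T_tool_cam"]
def ray(c,uv):
    K,T=c; return T[:3,3],T[:3,:3]@np.linalg.solve(K,[uv[0],uv[1],1.])
def plane(c,uv,z):
    o,d=ray(c,uv); return o+d*(z-o[2])/d[2]
def tri(c1,u1,c2,u2):
    P=[c[0]@np.linalg.inv(c[1])[:3] for c in(c1,c2)]
    X=cv2.triangulatePoints(P[0],P[1],np.float64(u1).reshape(2,1),np.float64(u2).reshape(2,1))[:,0]
    return X[:3]/X[3]
E
python3 - <<'E'
from h import *
sc,si=cam("scene"),cam("side")
for a,b in (((213,194),(264,262)),((241,197),(261,242)),((269,199),(257,224)),((407,201),(239,155)),((204,204),(301,246))): print(tri(sc,a,si,b).round(3))
a=cv2.imread("pics/scene0.png")[175:245,170:430];b=cv2.imread("pics/side0.png")[140:290,200:330]
cv2.imwrite("pics/c.png",np.vstack([cv2.resize(a,(780,210),interpolation=2),np.pad(cv2.resize(b,None,fx=2.5,fy=2.5,interpolation=2),((0,0),(0,455),(0,0)))]))
E
```

```text
[ 0.535 -0.306  0.042]
[ 0.539 -0.219  0.04 ]
[ 0.539 -0.134  0.039]
[0.528 0.271 0.049]
[ 0.635 -0.305  0.082]
```

View pics/c.png

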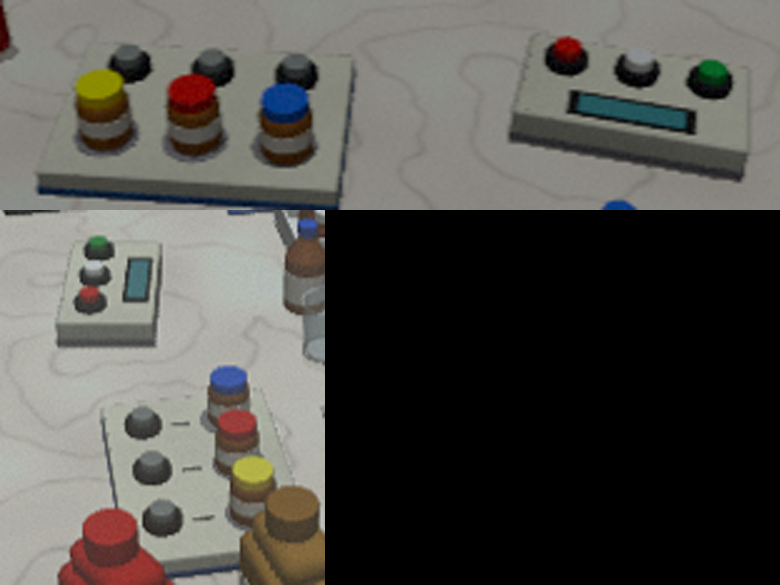

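The crop confirms it: the yellow jar's key top is at scene (213,193) / side (265,260), and the green top is at scene (408,199) / side (239,153). The oil bottles stand near the right key, so I'll measure them too.

```bash
python3 - <<'E'
from h import *
sc,si=cam("scene"),cam("side")
s=get_state()
for n,a,b in (("key",(213.3,193),(264.8,260.4)),("green",(407.7,198.7),(239.2,153.2)),("redcap",(146,133),(244,268)),("goldcap",(124,163),(317,258)),("ylid",(203.5,202),(301,244.5))):
    X=tri(sc,a,si,b); print(n,X.round(3),((X-s["position"])/.2).round(3))
print(plane(sc,(213.3,193),.054),plane(si,(264.8,260.4),.054),plane(sc,(407.7,198.7),.064),plane(si,(239.2,153.2),.064))
E
```

```text
key [ 0.537 -0.305  0.046] [ 1.615 -4.189 -1.017]
green [0.529 0.271 0.057] [ 1.576 -1.312 -0.963]
redcap [ 0.469 -0.5    0.204] [ 1.274 -5.164 -0.228]
goldcap [ 0.631 -0.499  0.206] [ 2.084 -5.162 -0.219]
ylid [ 0.635 -0.306  0.088] [ 2.102 -4.197 -0.806]
[ 0.54192325 -0.30017705  0.054     ] [ 0.53713768 -0.31600401  0.054     ] [0.53498111 0.26956396 0.064     ] [0.52891268 0.2556418  0.064     ]
```

```bash
T='[0.38,-1,0]'
python3 -m inch '[{"claw":-1,"travel":[0.19,-0.5,0],"turn":0},{"claw":-1,"travel":[0.38,-1,0],"turn":0},{"claw":-1,"travel":[0.38,-1,0],"turn":0},{"claw":-1,"travel":[0.38,-1,0],"turn":0},{"claw":-1,"travel":[0.38,-1,0],"turn":0}]' 20
python3 -m inch '[{"claw":-1,"travel":[0.38,-1,0],"turn":0},{"claw":-1,"travel":[0.38,-1,0],"turn":0},{"claw":-1,"travel":[0.38,-1,0],"turn":0},{"claw":-1,"travel":[0.38,-1,0],"turn":0},{"claw":-1,"travel":[0.38,-1,0],"turn":0}]'
```

```text
clock: 0.6
position: [0.2905, 0.3295, 0.25]
ee_rot: [0.0, 0.191, 0.982, -0.001]
contact_force: [0.2, 0.7, -0.4]
width: 0.0121
gripper_force: 0.0
clock: 1.1
position: [0.3677, 0.1302, 0.2503]
ee_rot: [0.001, 0.192, 0.981, -0.001]
contact_force: [-0.1, 0.8, 0.8]
width: -0.0004
gripper_force: 0.0
```

```bash
python3 -m inch '[{"claw":-1,"travel":[0.42,-1,0],"turn":0},{"claw":-1,"travel":[0.42,-1,0],"turn":0},{"claw":-1,"travel":[0.42,-1,0],"turn":0},{"claw":-1,"travel":[0.42,-1,0],"turn":0},{"claw":-1,"travel":[0.42,-1,0],"turn":0}]'
python3 -m inch '[{"claw":-1,"travel":[0.42,-1,-0.3],"turn":0},{"claw":-1,"travel":[0.42,-1,-0.3],"turn":0},{"claw":-1,"travel":[0.42,-1,-0.3],"turn":0},{"claw":-1,"travel":[0.42,-1,-0.3],"turn":0},{"claw":-1,"travel":[0.42,-1,-0.3],"turn":0}]'
python3 - <<'E'
from h import *
s=get_state(); im=imaging.get_image("wrist"); cv2.imwrite("pics/w1.png",im[:,:,::-1])
np.savez("w1.npz",**s); print(s["position"])
K,T=cam("wrist",s); Ti=np.linalg.inv(T)
for X in([.537,-.305,.054],):
    c=Ti@np.r_[X,1]; print((K@c[:3]/c[2])[:2])
E
```

```text
clock: 1.6
position: [0.4524, -0.0702, 0.2501]
ee_rot: [0.001, 0.192, 0.981, -0.001]
contact_force: [0.3, 0.7, 0.1]
width: 0.0001
gripper_force: 0.0
clock: 2.1
position: [0.5355, -0.269, 0.1883]
ee_rot: [-0.0, 0.191, 0.982, 0.0]
contact_force: [-0.0, 0.2, 0.1]
width: -0.0001
gripper_force: 0.0
[ 0.53554612 -0.26904312  0.18832047]
[240.24093606 218.43590358]
```

View pics/w1.png

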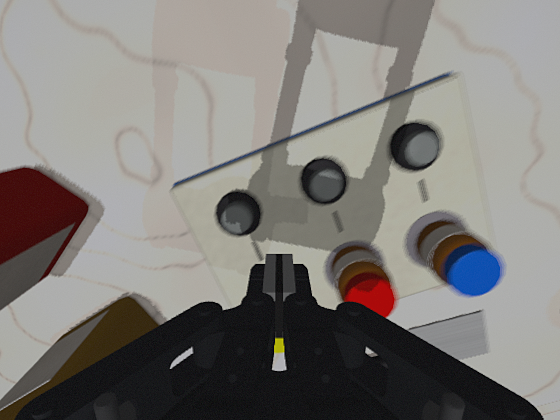

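The wrist view shows the three keys; the target is at (238,213), matching the predicted (240,218). I'll measure it from a contour.

```bash
python3 - <<'E'
from h import *
s=dict(np.load("w1.npz")); c=cam("wrist",s)
im=cv2.imread("pics/w1.png"); crop=im[180:245,200:280]
g=cv2.cvtColor(im,cv2.COLOR_BGR2GRAY)
m=np.zeros_like(g); m[185:240,212:264]=(g[185:240,212:264]<60)*255
n,l,st,ce=cv2.connectedComponentsWithStats(m); k=1+np.argmax(st[1:,4])
ct=np.argwhere(l==k)[:,::-1].astype(np.float32); (e,r)=cv2.minEnclosingCircle(ct); print("housing",st[k],e,r, plane(c,e,.036))
cv2.imwrite("pics/w1c.png",cv2.resize(cv2.convertScaleAbs(crop,alpha=2),None,fx=8,fy=8,interpolation=2))
E
```

```text
housing [216 191  45  45 855] (238.6339874267578, 213.052978515625) 22.754743576049805 [ 0.5367032  -0.30888655  0.036     ]
```

View pics/w1c.png

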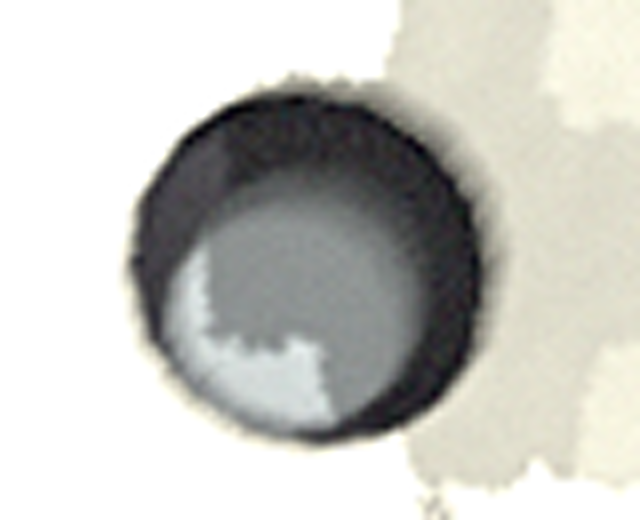

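Cap centre is at about (236.6,217.5) in the wrist picture. From there, the key is near (0.536,-0.308), so I'll move above it and down to 9 mm clear.

```bash
python3 - <<'E'
from h import *
s=dict(np.load("w1.npz")); c=cam("wrist",s)
print(plane(c,(236.6,217.5),.054),tri(c,(236.6,217.5),cam("scene"),(213.3,193)),tri(c,(236.6,217.5),cam("side"),(264.8,260.4)))
E
python3 -m inch '[{"claw":-1,"travel":[0.005,-0.195,0],"turn":0},{"claw":-1,"travel":[0.005,-0.195,-0.2],"turn":0},{"claw":-1,"travel":[0.005,-0.195,-0.4],"turn":0},{"claw":-1,"travel":[0.005,-0.195,-0.53],"turn":0},{"claw":-1,"travel":[0.005,-0.195,-0.53],"turn":0}]'
```

```text
[ 0.5349851  -0.30763956  0.054     ] [ 0.53557877 -0.30467463  0.04959314] [ 0.53761844 -0.30926429  0.04790425]
clock: 2.65
position: [0.5328, -0.3024, 0.08]
ee_rot: [-0.004, 0.19, 0.982, 0.002]
contact_force: [-0.1, 0.6, 0.2]
width: -0.0002
gripper_force: 0.0
```

```bash
python3 -m inch '[{"claw":-1,"travel":[0,0,0],"turn":0},{"claw":-1,"travel":[0,0,-0.01],"turn":0},{"claw":-1,"travel":[0,0,-0.02],"turn":0},{"claw":-1,"travel":[0,0,-0.02],"turn":0},{"claw":-1,"travel":[0,0,-0.02],"turn":0}]'
```

```text
clock: 3.15
position: [0.5356, -0.3055, 0.0811]
ee_rot: [0.001, 0.19, 0.982, -0.0]
contact_force: [0.3, 0.3, 0.1]
width: -0.0
gripper_force: 0.0
```

```bash
python3 -m inch '[{"claw":-1,"travel":[0,-0.005,-0.01],"turn":0},{"claw":-1,"travel":[0,-0.005,-0.02],"turn":0},{"claw":-1,"travel":[0,-0.005,-0.03],"turn":0},{"claw":-1,"travel":[0,-0.005,-0.03],"turn":0},{"claw":-1,"travel":[0,-0.005,-0.03],"turn":0}]'
python3 -m inch '[{"claw":-1,"travel":[0,0,-0.01],"turn":0},{"claw":-1,"travel":[0,0,-0.01],"turn":0},{"claw":-1,"travel":[0,0,-0.01],"turn":0}]'
```

```text
clock: 3.65
position: [0.5352, -0.3063, 0.0741]
ee_rot: [-0.0, 0.19, 0.982, 0.0]
contact_force: [-0.5, 1.2, 0.7]
width: 0.0001
gripper_force: 0.0
clock: 3.95
position: [0.5355, -0.3065, 0.0727]
ee_rot: [0.0, 0.19, 0.982, -0.0]
contact_force: [0.2, 0.7, 2.3]
width: -0.0003
gripper_force: 1.2
```

```bash
python3 -m inch '[{"claw":-1,"travel":[0,0,-0.01],"turn":0},{"claw":-1,"travel":[0,0,-0.018],"turn":0},{"claw":-1,"travel":[0,0,-0.018],"turn":0}]'
```

```text
clock: 4.25
position: [0.5355, -0.3065, 0.0689]
ee_rot: [0.0, 0.19, 0.982, -0.0]
contact_force: [-0.1, 1.1, 5.6]
width: 0.0002
gripper_force: 2.5
```

5.6 N at 4 mm down, so the key registered. Release, rise and move toward the green key.

```bash
python3 -m inch '[{"claw":-1,"travel":[0,0,0.05],"turn":0},{"claw":-1,"travel":[0,0,0.3],"turn":0},{"claw":-1,"travel":[0,0,0.6],"turn":0},{"claw":-1,"travel":[0,0,0.6],"turn":0},{"claw":-1,"travel":[0,0,0.6],"turn":0}]'
python3 -m inch '[{"claw":-1,"travel":[0,0.9,0],"turn":0},{"claw":-1,"travel":[0,0.9,0],"turn":0},{"claw":-1,"travel":[0,0.9,0],"turn":0},{"claw":-1,"travel":[0,0.9,0],"turn":0},{"claw":-1,"travel":[0,0.9,0],"turn":0}]'
python3 -m inch '[{"claw":-1,"travel":[-0.01,0.9,0],"turn":0},{"claw":-1,"travel":[-0.01,0.9,0],"turn":0},{"claw":-1,"travel":[-0.01,0.9,0],"turn":0},{"claw":-1,"travel":[-0.01,0.9,0],"turn":0},{"claw":-1,"travel":[-0.01,0.9,0],"turn":0}]'
python3 -m inch '[{"claw":-1,"travel":[-0.02,0.9,0],"turn":0},{"claw":-1,"travel":[-0.02,0.9,0],"turn":0},{"claw":-1,"travel":[-0.02,0.9,0],"turn":0},{"claw":-1,"travel":[-0.02,0.9,0],"turn":0},{"claw":-1,"travel":[-0.02,0.9,0],"turn":0}]'
python3 - <<'E'
from h import *
s=get_state(); im=imaging.get_image("wrist"); cv2.imwrite("pics/w2.png",im[:,:,::-1])
np.savez("w2.npz",**s); c=cam("wrist",s)
h=cv2.cvtColor(im,cv2.COLOR_RGB2HSV); m=cv2.inRange(h,(45,120,60),(80,255,255))
n,l,st,ce=cv2.connectedComponentsWithStats(m); k=1+np.argmax(st[1:,4])
print(s["position"],st[k],ce[k],plane(c,ce[k],.064),tri(c,ce[k],cam("scene"),(407.7,198.7)))
E
```

```text
clock: 4.75
position: [0.5362, -0.307, 0.1915]
ee_rot: [0.002, 0.19, 0.982, -0.001]
contact_force: [0.0, 0.4, -0.4]
width: 0.0
gripper_force: 0.0
clock: 5.25
position: [0.533, -0.1218, 0.1865]
ee_rot: [-0.003, 0.188, 0.982, 0.001]
contact_force: [-0.4, -0.4, -0.9]
width: 0.0001
gripper_force: 0.0
clock: 5.75
position: [0.532, 0.0564, 0.1869]
ee_rot: [-0.002, 0.188, 0.982, 0.0]
contact_force: [0.3, -0.7, -0.4]
width: -0.0001
gripper_force: 0.0
clock: 6.25
position: [0.5292, 0.2356, 0.1871]
ee_rot: [-0.001, 0.188, 0.982, -0.0]
contact_force: [0.1, -0.6, -0.1]
width: 0.0
gripper_force: 0.0
[0.52920703 0.23560002 0.18708397] [297 175  32  31 786] [312.46310433 189.87022901] [0.52642431 0.2681009  0.064     ] [0.52843244 0.27029292 0.059185  ]
```

View pics/w2.png

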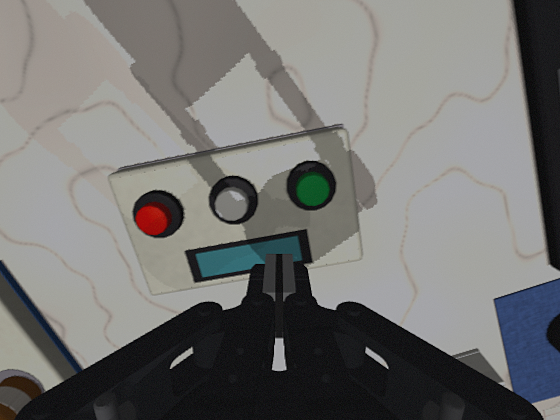

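The green key is centred at (312,190), which puts it at about (0.527,0.269). I'll go above it and stop 9 mm clear.

```bash
python3 -m inch '[{"claw":-1,"travel":[-0.01,0.165,0],"turn":0},{"claw":-1,"travel":[-0.01,0.165,-0.2],"turn":0},{"claw":-1,"travel":[-0.01,0.165,-0.4],"turn":0},{"claw":-1,"travel":[-0.01,0.165,-0.46],"turn":0},{"claw":-1,"travel":[-0.01,0.165,-0.46],"turn":0}]'
python3 -m inch '[{"claw":-1,"travel":[0,0,0],"turn":0},{"claw":-1,"travel":[0,0,0],"turn":0},{"claw":-1,"travel":[0,0,0],"turn":0}]'
```

```text
clock: 6.8
position: [0.5262, 0.2642, 0.0944]
ee_rot: [-0.002, 0.191, 0.982, -0.002]
contact_force: [-1.0, -0.3, 0.5]
width: 0.0001
gripper_force: 0.0
clock: 7.1
position: [0.5285, 0.2667, 0.0985]
ee_rot: [0.002, 0.19, 0.982, 0.001]
contact_force: [0.3, 0.2, -0.2]
width: -0.0
gripper_force: 0.0
```

```bash
python3 -m inch '[{"claw":-1,"travel":[-0.005,0.005,-0.025],"turn":0},{"claw":-1,"travel":[-0.005,0.005,-0.05],"turn":0},{"claw":-1,"travel":[-0.005,0.005,-0.065],"turn":0},{"claw":-1,"travel":[-0.005,0.005,-0.065],"turn":0},{"claw":-1,"travel":[-0.005,0.005,-0.065],"turn":0}]'
```

```text
clock: 7.6
position: [0.5262, 0.2676, 0.0835]
ee_rot: [-0.0, 0.19, 0.982, -0.0]
contact_force: [0.2, 0.2, 0.5]
width: -0.0001
gripper_force: 0.0
```

Target is z ≈ 0.079, about 4.5 mm lower; going to 4 mm first.

```bash
python3 -m inch '[{"claw":-1,"travel":[0,0,-0.01],"turn":0},{"claw":-1,"travel":[0,0,-0.02],"turn":0},{"claw":-1,"travel":[0,0,-0.02],"turn":0}]'
```

```text
clock: 7.9
position: [0.5264, 0.2677, 0.08]
ee_rot: [0.0, 0.19, 0.982, 0.0]
contact_force: [-0.7, -0.5, 4.8]
width: 0.0001
gripper_force: 2.2
```

```bash
python3 -m inch '[{"claw":-1,"travel":[0,0,-0.005],"turn":0},{"claw":-1,"travel":[0,0,-0.005],"turn":0}]'
python3 -m inch '[{"claw":-1,"travel":[0,0,0.05],"turn":0},{"claw":-1,"travel":[0,0,0.3],"turn":0},{"claw":-1,"travel":[0,0,0.7],"turn":0},{"claw":-1,"travel":[0,0,0.7],"turn":0},{"claw":-1,"travel":[0,0,0.7],"turn":0}]'
python3 -m inch '[{"claw":-1,"travel":[0,0,0],"turn":0},{"claw":-1,"travel":[0,0,0],"turn":0},{"claw":-1,"travel":[0,0,0],"turn":0}]'
python3 - <<'E'
from h import *
cv2.imwrite("pics/end.png",imaging.get_image("scene")[:,:,::-1])
E
```

```text
clock: 8.1
position: [0.5264, 0.2677, 0.079]
ee_rot: [0.0, 0.19, 0.982, 0.0]
contact_force: [-0.3, -0.8, 3.8]
width: -0.0001
gripper_force: 2.5
clock: 8.6
position: [0.5289, 0.2686, 0.2244]
ee_rot: [0.005, 0.19, 0.982, 0.003]
contact_force: [-0.6, 0.3, -0.7]
width: -0.0002
gripper_force: 0.0
clock: 8.9
position: [0.5253, 0.2672, 0.2169]
ee_rot: [-0.002, 0.19, 0.982, -0.001]
contact_force: [0.8, 0.2, -0.2]
width: 0.0
gripper_force: 0.0
```

View pics/end.png

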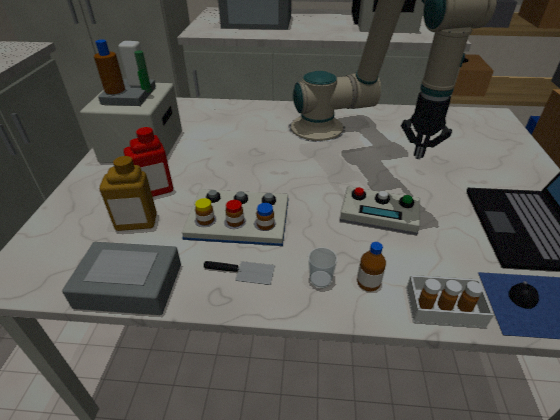

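The scene is unchanged: jars are in place, the keys are up (213,194) and (407,201), and the arm is clear. At z = 0.079 the pad force (2.5 N) matched the first press, so the green key went about 4 mm down.

```bash
python3 -c "
from rig import ticket
print(ticket.sign_off())"
```

```text
the job is handed in; nothing more can be done
None
```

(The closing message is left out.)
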